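# Clamp the yellow paint canister shut

### The job

The yellow paint is finished with for today. Swing the wire bail of the yellow-lidded canister from the back, up over the top of its lid and forward past centre until it snaps fully home on the front side and clamps the lid on its seal. The blue paint is still being used: leave the blue canister's bail lying open.

Things in the scene. Friction and masses are not known exactly. Their poses are not given: they have to be found in the camera images.
- yellow_can: White paint canister, 100 mm wide, fixed to the table, yellow band, domed yellow lid on it. Origin: centre of its underside; z up, +x its back (open bail leans there), -x its front, y along the bail's hinge. Lid rim 102 mm wide, 122 mm high; dome top 151 mm. A like blue can (bail open) and red can (clamped) stand beside it, 200 mm or more between centres, order shuffled.
- yellow_bail (a joint): Hinge of its wire bail, rad; axis parallel to the can's y, 105 mm above the table, through the can's vertical axis. 0 = open, leaning 0.9 back (+x); starts near 0.04; 0.9 = upright, dead centre; 1.45 = clamped at its stop, 0.55 forward of upright. A toggle spring resists with up to about 8 N at the grip before upright; past it, it springs to the stop and stays. Released before, it falls back.
- yellow_grip (a point): Centre of the yellow grip roller on the bail's cross-wire: 44 mm long, parallel to the can's y, 18 mm thick, 85 mm from the hinge axis (open: 67 mm behind the can's axis, 158 mm high; top of swing 190 mm; clamped: 44 mm in front, 177 mm high). A bare wire 47 mm from the hinge rides on the lid; legs 116 mm apart. Push it from behind with closed fingers or pinch it from above.
- blue_bail (a joint): Hinge of the identical bail on the blue-lidded canister, same meaning. It starts open, near 0.04, and must stay open.

How it is judged (in metres and radians):
At the end, for the whole second after the job is handed in: The yellow canister's bail is over centre on the front side, within 0.15 rad of its end stop (joint above 1.3 rad), and at rest; the blue canister's bail is still open (joint below 0.4 rad) (value of joint yellow_bail above 1.3 rad and velocity of joint yellow_bail between -0.1 and 0.1 rad/s and value of joint blue_bail below 0.4 rad); the robot touches nothing.
It fails at once if the blue canister's bail is swung up (joint above 0.5 rad) (value of joint blue_bail above 0.5 rad).
It also fails if it takes over 32 s, if anything falls off the work surface, if the arm or the gripper's body presses on something with over 40 N, if the wrist force passes 120 N, or if a joint passes its speed limit or range.

### The arm

A 7-joint arm with a two-finger parallel gripper is mounted at the origin on the work surface. World frame = base frame: x ahead of the robot, y to its left, z up, the work surface at z = 0. Lengths are in m, angles in degrees, forces in N, time in s.
With the tool pointing down it reaches from about 0.425 to 0.875 m from the base axis. Payload 4.7 kg.
Tool frame: the origin (TCP) lies between the finger pads; the fingertips stand 19 mm ahead of it and the grasp point (between the pads) is the TCP; x points along the fingers, z is the direction in which the jaws open and shut, and the axes are right-handed (so a half turn about x gives the same grasp; the last joint's range is limited). The gripper opens to 87 mm and grips with 3 to 60 N. Pads are 19 mm wide; open, the fingers measure 117 mm over their backs; the gripper's body (75 mm by 190 mm) begins 51 mm behind the grasp point.
Start: joints at [-63.879, 18.392, -4.016, 83.108, 1.295, 78.541, -3.26], TCP at [0.278, 0.588, 0.211] pointing down, gripper open.
Joint ranges: [-163.93, 163.93], [-17.29, 119.83], [-79.2, 71.16], [3.27, 140.29], [-89.18, 269.18], [5.43, 117.66], [-154.24, 154.24]. Speed limits (degrees/s): [147.25, 147.25, 180, 180, 180, 180, 180].

### API

Orientations are given as [roll, pitch, yaw] about the fixed x, y, z axes, in that order (R = Rz(yaw) Ry(pitch) Rx(roll)).
In Python, from cell import monitor, read_camera, camera_model, env, regions_of gives the robot as it stands. The module is installed in compiled form; this text tells all that it offers.
- The arm moves only by the tool step_arm, never from a script. Its argument "deltas" is a list of rows, each a list of 5 numbers: the gripper's target within -1 to 1 (fully open at 1, half-way at 0, shut at -1), then the shift along the tool's x, y, z in m, then the turn about the tool's x in degrees. A call has 1 to 12 rows; each row is the pose to reach, as a shift and turn from the pose commanded when the call began, along the tool's axes at that moment; what a row does not reach only later rows make up. A row lasts 1/8 s, in which the tool goes at most 62.5 mm and 10.7 degrees, less where a joint would pass 70% of its speed; a pose out of reach is approached as far as the arm can. A call with a gripper value outside its range is refused whole. The fingers move at their own pace and stop on an object; "newtons" is the grip in N (left out, the last holds). Time passes only in rows, so rows that repeat a pose let the fingers close. It gives the time, the measured TCP pose, the force and the opening at its end, in the units of the state.
- monitor.get_obs(): the state, without advancing time (a new reading comes with each control period).
- read_camera(name): name is "scene" or "side" or "wrist"; returns (picture, depth): 420x560x3 uint8, red, green, blue; 420x560 float32, m along the optical axis (not along the pixel's ray), 0 where there is no reading.
- camera_model(name): a dict with "fx", "fy", "cx", "cy" (pixels), "xyz" and "attitude" of the camera in the world. Camera axes: x right, y down, z forward; pixel columns grow to the right and rows downward; lengths in m; the calibration is good to about 2 mm. A picture is of the moment at which its call begins: read the wrist's pose just before it. camera_model takes no time and is no camera call; for the wrist camera it gives the pose at the moment of the call.
- env.sign_off(): hands the job in, once; it reports no verdict.
Trained networks look in the newest picture that a camera, given by its name, has taken for a name from the list of things; names that differ only in an ending like _2 or _b are one class to them, and where a whole thing is asked for, a point or a joint stands for the part that bears it (a point fixed in the world has none). Each returns a list of dicts, best first, with "p" (0 to 1); they miss things now and then, are a little off and sometimes report something else, mostly with a low value. They report only what shows in the picture. A call takes as long as a camera call.
- regions_of(camera, thing): "pixels" (420x560 bool, what is visible of it) and "pixel" ([column, row] in pixels, amid what is visible of it).
The state is a dict: "time_s": time; "qpos": joint angles; "joint_velocities": joint speeds; "effort": joint torques, N m; "tool_pos": TCP position; "tool_rot": TCP orientation; "force": force on the tool from outside, world axes, zero at the start; "wrist_torque": the same for the moment, N m; "grip_width": finger opening in m.
Only numpy, scipy, OpenCV 4.12 (cv2) and the standard library are available. Lean on these libraries where they do the work, as an engineer would, in place of code of your own. Each camera call takes 0.05 s, during which the arm holds its last target. There are 200 camera calls.

## Working session

There is one attempt and no reset: what is moved stays moved. The work goes in short steps, Python scripts to look and compute and a tool call to move; the robot and the scene stay as the last step left them, time stands still between calls to the robot, and variables do not carry over. Pictures are saved under pics/ and viewed, about 8 in all and at most 12, crops included, and the job is handed in when it is done.

Besides the shell and the picture viewer there is one more tool, called by a JSON object that holds its "fn" and its "kwargs". step_arm: Moves the arm, as the interface text tells. Its arguments: {"type":"object","properties":{"deltas":{"type":"array"},"newtons":{"type":"number"}},"required":["deltas"]}

```bash
mkdir -p pics
cat > h.py <<'E'
import numpy as np, cv2
from scipy.spatial.transform import Rotation as R
from cell import monitor, read_camera, camera_model, env, regions_of
def rot(a):
    a=np.array(a,float)
    if a.shape==(3,3): return a
    return R.from_quat(a).as_matrix() if a.size==4 else R.from_euler('xyz',a,degrees=True).as_matrix()
def cloud(d,m,mask=None):
    k=(d>0) if mask is None else (d>0)&mask
    v,u=np.nonzero(k); z=d[k]
    p=np.c_[(u-m['cx'])/m['fx']*z,(v-m['cy'])/m['fy']*z,z]
    return p@rot(m['attitude']).T+np.array(m['xyz'])
E
python3 - <<'E'
from h import *
o=monitor.get_obs(); print({k:np.round(o[k],3) for k in ('time_s','tool_pos','tool_rot','force','grip_width')})
for c in ('scene','side'):
    m=camera_model(c); print(m)
    im,d=read_camera(c); cv2.imwrite(f'pics/{c}0.png',im[:,:,::-1])
    for t in ('yellow_can','yellow_grip','blue_bail','yellow_bail'):
        for r in regions_of(c,t)[:3]:
            p=cloud(d,m,r['pixels'])
            print(c,t,round(r['p'],2),np.round(r['pixel']),r['pixels'].sum(),np.round(np.median(p,0),3) if len(p) else None, np.round(p.min(0),3) if len(p) else '',np.round(p.max(0),3) if len(p) else '')
E
```

```text
{'time_s': np.float64(0.0), 'tool_pos': array([0.278, 0.587, 0.21 ]), 'tool_rot': array([-176.905,   89.889, -112.213]), 'force': array([-0.127, -0.168, -0.338]), 'grip_width': np.float64(0.087)}
{'fx': 423.4104711207231, 'fy': 423.4104711207231, 'cx': 280.9887720966974, 'cy': 208.39859874952714, 'xyz': array([ 0.94339733, -0.49517905,  0.56592458]), 'attitude': array([-125.28758939,   -0.96974402,   39.73293986])}
scene yellow_can 0.9 [333. 164.] 2734 [0.493 0.243 0.09 ] [ 0.315  0.062 -0.002] [0.583 0.548 0.17 ]
scene yellow_grip 0.82 [352. 139.] 244 [0.53  0.248 0.159] [0.405 0.208 0.034] [0.543 0.548 0.17 ]
scene blue_bail 0.87 [289. 193.] 458 [0.566 0.    0.159] [ 0.436 -0.041  0.009] [0.585 0.234 0.17 ]
scene yellow_bail 0.79 [351. 139.] 251 [0.529 0.245 0.159] [0.405 0.208 0.034] [0.543 0.548 0.17 ]
{'fx': 484.1570069273702, 'fy': 484.1570069273702, 'cx': 275.06147321315575, 'cy': 212.69449569780465, 'xyz': array([ 0.15847716, -0.67628406,  0.71615274]), 'attitude': array([-128.61422445,    0.76980199,  -30.9664482 ])}
side yellow_can 0.91 [188. 171.] 2755 [0.457 0.24  0.09 ] [ 0.413  0.208 -0.002] [0.635 0.569 0.171]
side yellow_grip 0.83 [208. 138.] 162 [0.524 0.244 0.161] [0.471 0.206 0.119] [0.538 0.329 0.171]
side blue_bail 0.81 [275. 183.] 388 [ 0.557 -0.004  0.148] [ 0.491 -0.041 -0.002] [0.694 0.251 0.171]
side yellow_bail 0.71 [205. 131.] 148 [0.525 0.262 0.162] [0.485 0.208 0.033] [0.579 0.498 0.171]
side yellow_bail 0.63 [188. 171.] 2799 [0.458 0.24  0.09 ] [ 0.413  0.206 -0.003] [0.65  0.523 0.171]
```

View pics/scene0.png

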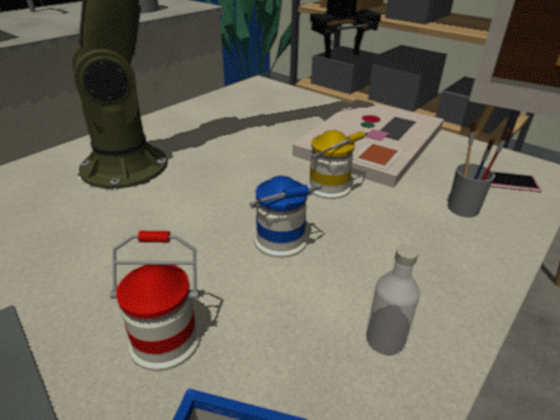

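View pics/side0.png

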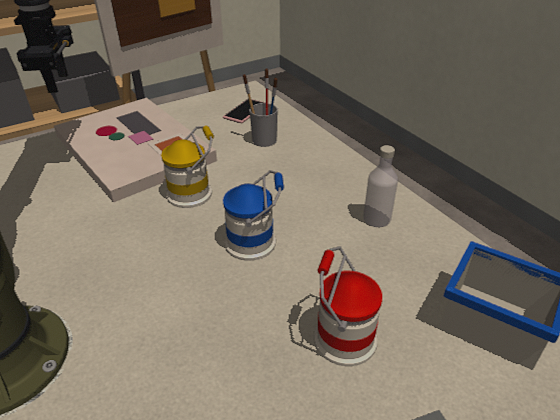

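Run:
```python
from h import *
for c in ('scene','side'):
    m=camera_model(c); im,d=read_camera(c)
    can=regions_of(c,'yellow_can')[0]['pixels']; 
    p=cloud(d,m,cv2.erode(can.astype(np.uint8),np.ones((3,3)))>0)
    p=p[np.abs(p[:,1]-.24)<.1]
    # white body cylinder fit, r=.05
    from scipy.optimize import least_squares
    b=p[(p[:,2]>.01)&(p[:,2]<.085)]
    s=least_squares(lambda x:np.hypot(b[:,0]-x[0],b[:,1]-x[1])-.05,[.46,.25],loss='soft_l1',f_scale=.002)
    print(c,'cyl',s.x,len(b),np.std(s.fun))
    dome=p[p[:,2]>.14]; print('dometop',dome[dome[:,2]>.149].mean(0) if (dome[:,2]>.149).any() else '',p[:,2].max())
    g=regions_of(c,'yellow_grip')[0]['pixels']; q=cloud(d,m,g)
    q=q[(q[:,2]>.15)&(q[:,2]<.18)&(np.abs(q[:,1]-.245)<.06)]
    q=q[np.linalg.norm(q-np.median(q,0),axis=1)<.04]
    mu=q.mean(0); u,S,V=np.linalg.svd(q[:,:2]-mu[:2]); 
    print('grip',mu,q.min(0),q.max(0),V[0],len(q))
    g=regions_of(c,'blue_bail')[0]['pixels']; q=cloud(d,m,g); q=q[(q[:,2]>.14)&(abs(q[:,1])<.08)]
    mu=q.mean(0); print('blue',mu,q.min(0),q.max(0))
```

```text
scene cyl [0.46750169 0.27627347] 1053 0.0014990975249217582
dometop [0.51942998 0.25218106 0.15935747] 0.16938252707393653
grip [0.53224482 0.25449043 0.16266922] [0.51268642 0.21811894 0.15225371] [0.54371958 0.28679017 0.16978437] [-0.31954529 -0.947571  ] 175
blue [0.56567464 0.00109775 0.1609525 ] [ 0.52058937 -0.0399474   0.14000144] [0.58534678 0.06273593 0.16991584]
side cyl [0.46892278 0.27598217] 1074 0.0017199763927952326
dometop [0.50581431 0.26084812 0.16052395] 0.17170376088433703
grip [0.52838086 0.25614195 0.16591314] [0.52130032 0.22897257 0.15444854] [0.53794408 0.28786117 0.17170376] [-0.14532706 -0.98938367] 87
blue [ 5.59728513e-01 -1.69768629e-04  1.60318766e-01] [ 0.51850775 -0.04036976  0.1409745 ] [0.58464346 0.06998017 0.17149467]
```

The scene view shows the yellow can at (333,164), with its bail leaning right towards (352,139). Blue is open beside it at (285,215) and red is clamped at (158,310). The side view agrees: yellow can at (188,171), grip at (208,133). I read the can axis as about (0.468, 0.276) and the back direction as a yaw of about -18.6°. Next I'll work out the moves in tool axes and check the brush cup for clearance.

```bash
cat >> h.py <<'E'
ax=np.array([.468,.276]); b=np.array([np.cos(np.radians(-18.6)),np.sin(np.radians(-18.6))])
def P(off,z): return np.r_[ax+b*off,z]
def todelta(p):
    o=monitor.get_obs(); return rot(o['tool_rot']).T@(np.array(p)-np.array(o['tool_pos']))
def blueyel(c='scene'):
    m=camera_model(c); im,d=read_camera(c); return im,cloud(d,m)
E
python3 - <<'E'
from h import *
o=monitor.get_obs(); M=rot(o['tool_rot']); print(M.round(3))
print('z axis yaw',np.degrees(np.arctan2(M[1,2],M[0,2])),'y axis yaw',np.degrees(np.arctan2(M[1,1],M[0,1])))
for n,p in (('above',P(.125,.25)),('down',P(.125,.170)),('contact',P(.09,.17))): print(n,p.round(3),todelta(p).round(4))
im,q=blueyel('side')
for lo in (.1,.2,.27):
    k=q[(q[:,2]>lo)&(q[:,2]<.6)&(q[:,0]>.3)&(q[:,0]<.9)&(abs(q[:,1])<.7)]
    h,_,_=np.histogram2d(k[:,0],k[:,1],bins=[np.arange(.3,.95,.1),np.arange(-.7,.75,.1)]); print(lo);print(h.astype(int))
E
```

```text
[[ 0.    -0.904  0.428]
 [ 0.     0.428  0.904]
 [-1.    -0.     0.   ]]
z axis yaw 64.68771525297417 y axis yaw 154.687714862228
above [0.586 0.236 0.25 ] [-0.0386 -0.4292 -0.1858]
down [0.586 0.236 0.17 ] [ 0.0414 -0.4292 -0.1858]
contact [0.553 0.247 0.17 ] [ 0.0414 -0.3944 -0.1899]
0.1
[[   0    0    0    0    0    0    0    0    0    0    0    0  192  430]
 [   0    0    0  233  634    0  181  632    0 1036   22    0    0    0]
 [   0    0    0  923 1447    0  362  655    0  209   52    0    0    0]
 [   0    0    0  160    0    0    0    0    0    0    0    0    0    0]
 [   0    2  671  436   36    0  710    0    0    0  118  236    0    0]
 [   0    0  122  416   69    0  206    0    0    0    0    0    0    0]]
0.2
[[  0   0   0   0   0   0   0   0   0   0   0   0 192 430]
 [  0   0   0   0   0   0   0   0   0   0   0   0   0   0]
 [  0   0   0   0   0   0   0   0   0   0   0   0   0   0]
 [  0   0   0   0   0   0   0   0   0   0   0   0   0   0]
 [  0   0   0   0   0   0   0   0   0   0   0   1   0   0]
 [  0   0   0   0   0   0   0   0   0   0   0   0   0   0]]
0.27
[[  0   0   0   0   0   0   0   0   0   0   0   0 192 344]
 [  0   0   0   0   0   0   0   0   0   0   0   0   0   0]
 [  0   0   0   0   0   0   0   0   0   0   0   0   0   0]
 [  0   0   0   0   0   0   0   0   0   0   0   0   0   0]
 [  0   0   0   0   0   0   0   0   0   0   0   0   0   0]
 [  0   0   0   0   0   0   0   0   0   0   0   0   0   0]]
```

{"fn": "step_arm", "kwargs": {"deltas": [[-1,-0.04,0,0,0],[-1,-0.05,-0.05,-0.02,-2],[-1,-0.05,-0.1,-0.045,-4],[-1,-0.05,-0.15,-0.065,-6.7],[-1,-0.05,-0.2,-0.09,-6.7],[-1,-0.05,-0.25,-0.11,-6.7],[-1,-0.05,-0.3,-0.13,-6.7],[-1,-0.05,-0.35,-0.15,-6.7],[-1,-0.05,-0.4,-0.175,-6.7],[-1,-0.04,-0.43,-0.186,-6.7],[-1,-0.04,-0.43,-0.186,-6.7],[-1,-0.04,-0.43,-0.186,-6.7]], "newtons": 30}}

```text
time_s: 2.45
tool_pos: [0.5865, 0.2369, 0.2514]
tool_rot: [46.9, 89.9, 118.4]
force: [-0.0, 1.3, -0.3]
grip_width: 0.0005
```

Run:
```python
from h import *
M=rot(monitor.get_obs()['tool_rot']); print('y yaw',np.degrees(np.arctan2(M[1,1],M[0,1])))
print('down',todelta(P(.125,.168)).round(4),'contact',todelta(P(.09,.168)).round(4))
m=camera_model('wrist'); im,d=read_camera('wrist'); cv2.imwrite('pics/w1.png',im[:,:,::-1])
for r in regions_of('wrist','yellow_grip'):
    q=cloud(d,m,r['pixels']); q=q[q[:,2]>.145]; u,S,V=np.linalg.svd(q[:,:2]-q[:,:2].mean(0),full_matrices=False)
    print(r['p'],r['pixel'],np.median(q,0),(q[:,:2]-ax)@b@np.ones(1) if 0 else np.median((q[:,:2]-ax)@b),V[0])
```

```text
y yaw 161.45799479594817
down [ 0.0834 -0.0003 -0.0008] contact [ 0.0834  0.0347 -0.0008]
0.61 [294.8, 129.7] [0.53005709 0.26628331 0.16667192] 0.061860651547786034 [-0.16746933 -0.98587729]
```

View pics/w1.png

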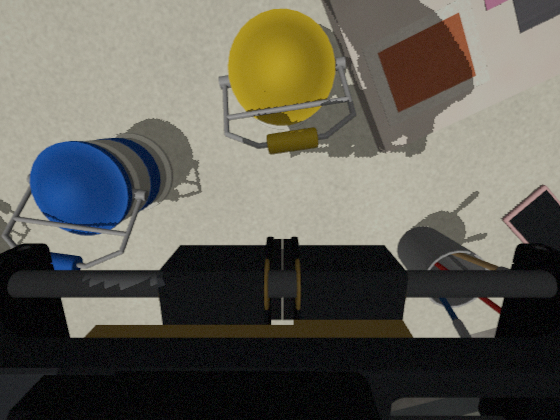

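The wrist view shows the yellow grip at (293,140), tilted about 8° in the image. Its position and axis both put the bail's yaw nearer -9.3°, as the side view did. The scene-view mask was contaminated, so I'll correct the yaw.

```bash
sed -i 's/-18\.6/-9.3/g' h.py
python3 - <<'E'
from h import *
print('above',todelta(P(.12,.25)).round(4),'down',todelta(P(.12,.168)).round(4))
from scipy.optimize import least_squares
q=[]
for c in ('scene','side'):
    m=camera_model(c); im,d=read_camera(c); p=cloud(d,m,cv2.erode(regions_of(c,'yellow_grip')[0]['pixels'].astype(np.uint8),np.ones((2,2)))>0)
    p=p[(abs(p[:,2]-.16)<.012)&(np.linalg.norm(p[:,:2]-[.53,.264],axis=1)<.04)]
    off=(p[:,:2]-ax)@b; lat=(p[:,:2]-ax)@[-b[1],b[0]]; print(c,len(p),np.percentile(off,[5,50,95]).round(4),np.percentile(lat,[5,50,95]).round(4))
E
```

```text
above [0.0018 0.0058 0.018 ] down [0.0838 0.0058 0.018 ]
scene 124 [0.0627 0.0704 0.0733] [-0.0273 -0.0075  0.0186]
side 101 [0.0576 0.0631 0.0709] [-0.0333 -0.0144  0.0171]
```

{"fn": "step_arm", "kwargs": {"deltas": [[-1,0,0.005,0.015,-5],[-1,0.02,0.005,0.015,-9.2],[-1,0.06,0.005,0.015,-9.2],[-1,0.082,0.005,0.015,-9.2],[-1,0.082,0.005,0.015,-9.2],[-1,0.082,0.005,0.015,-9.2]]}}

```text
time_s: 3.5
tool_pos: [0.5878, 0.2519, 0.1708]
tool_rot: [-52.9, 89.9, 27.7]
force: [-0.0, -0.8, 0.5]
grip_width: 0.0006
```

Run:
```python
from h import *
o=monitor.get_obs();M=rot(o['tool_rot']); print(o['time_s'],o['tool_pos'],o['force'],'y yaw',np.degrees(np.arctan2(M[1,1],M[0,1])))
print('contact',todelta(P(.086,.168)).round(4),'upright',todelta(P(.02,.195)).round(4))
ims=[read_camera(c)[0] for c in ('scene','side')]
cv2.imwrite('pics/s2.png',np.hstack([cv2.resize(ims[0][60:240,220:460],None,fx=1.6,fy=1.6),cv2.resize(ims[1][60:240,100:340],None,fx=1.6,fy=1.6)])[:,:,::-1])
```

```text
3.5 [0.58779704 0.25193799 0.1707999 ] [-0.0441659  -0.77164887  0.50483265] y yaw 170.60522705509797
contact [0.0027 0.0361 0.0043] upright [-0.0244  0.1021  0.0042]
```

View pics/s2.png

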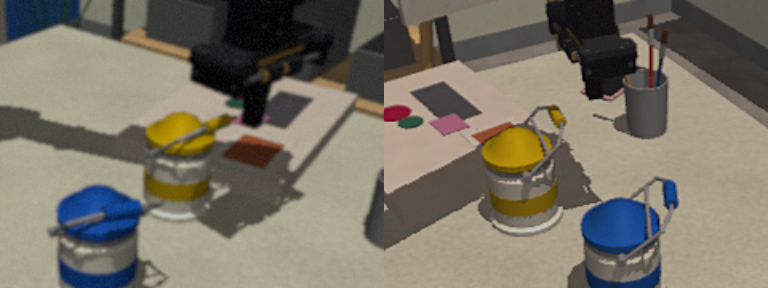

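The closed fingers stand right behind the yellow grip, and the blue bail is well clear. Now I'll push along the arc.

{"fn": "step_arm", "kwargs": {"deltas": [[-1,0.002,0.02,0.004,0],[-1,0.002,0.035,0.004,0],[-1,-0.002,0.045,0.004,0],[-1,-0.01,0.055,0.004,0],[-1,-0.016,0.065,0.004,0],[-1,-0.021,0.077,0.004,0],[-1,-0.024,0.088,0.004,0],[-1,-0.025,0.1,0.004,0],[-1,-0.025,0.11,0.004,0],[-1,-0.025,0.12,0.004,0],[-1,-0.025,0.13,0.004,0],[-1,-0.025,0.135,0.004,0]]}}

```text
time_s: 5.1
tool_pos: [0.454, 0.2777, 0.1944]
tool_rot: [21.0, 90.0, 101.6]
force: [-0.2, 0.1, 0.3]
grip_width: 0.0007
```

Run:
```python
from h import *
o=monitor.get_obs(); print(o['time_s'],o['tool_pos'],o['force'],((np.array(o['tool_pos'])[:2]-ax)@b))
ims=[read_camera(c)[0] for c in ('scene','side')]
cv2.imwrite('pics/s3.png',np.hstack([cv2.resize(ims[0][60:240,220:460],None,fx=1.6,fy=1.6),cv2.resize(ims[1][60:240,100:340],None,fx=1.6,fy=1.6)])[:,:,::-1])
```

```text
5.1 [0.45398255 0.27766395 0.19436612] [-0.24533902  0.07206121  0.25265297] -0.014102104633542435
```

View pics/s3.png

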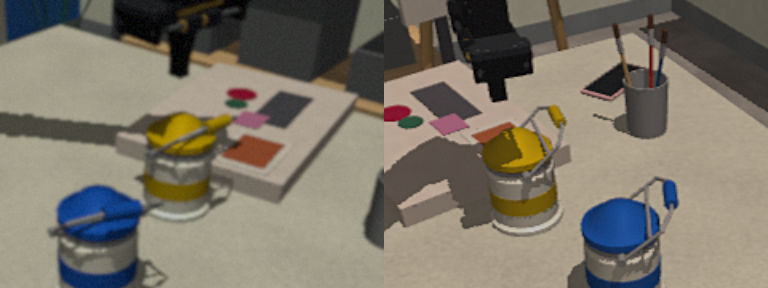

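The bail is still open and the fingers passed over it. In the picture the fingers look farther from the dome than my numbers say, so I'll check the geometry by projecting the tip and the can.

Run:
```python
from h import *
o=monitor.get_obs(); M=rot(o['tool_rot']); tip=np.array(o['tool_pos'])+M[:,0]*.019
out=[]
for c in ('scene','side'):
    m=camera_model(c); im,d=read_camera(c); A=rot(m['attitude']); im=im[:,:,::-1].copy()
    def pr(p):
        q=A.T@(np.array(p)-m['xyz']); return np.array([m['fx']*q[0]/q[2]+m['cx'],m['fy']*q[1]/q[2]+m['cy']]),q[2]
    for n,p,col in (('tip',tip,(0,0,255)),('dome',P(0,.151),(255,0,255)),('grip',P(.0644,.1605),(0,255,0)),('base',P(0,0),(255,0,0))):
        u,z=pr(p); k=tuple(np.round(u).astype(int)); print(c,n,k,z,d[k[1],k[0]]); cv2.circle(im,k,2,col,-1)
    r=regions_of(c,'yellow_can')[0]['pixels']; q=cloud(d,m,r); q=q[(abs(q[:,1]-.26)<.1)&(q[:,0]>.38)]
    for a in (.01,.04,.07,.1,.12,.13,.14,.15): 
        s=q[abs(q[:,2]-a)<.006]; print(a,len(s),s[:,:2].min(0).round(3) if len(s) else '',s[:,:2].max(0).round(3)if len(s) else '')
    u=np.round(pr(P(0,.12))[0]).astype(int); out.append(cv2.resize(im[u[1]-70:u[1]+65,u[0]-65:u[0]+65],None,fx=3,fy=3,interpolation=0))
cv2.imwrite('pics/s4.png',np.hstack(out))
```

```text
scene tip (np.int64(330), np.int64(119)) 0.9671279536661253 1.3120469
scene dome (np.int64(333), np.int64(131)) 0.9730436433200188 0.97448593
scene grip (np.int64(355), np.int64(137)) 0.9282763839425042 0.9169015
scene base (np.int64(328), np.int64(187)) 1.060260954957923 1.0033306
0.01 228 [0.416 0.219] [0.524 0.304]
0.04 166 [0.432 0.223] [0.519 0.298]
0.07 191 [0.433 0.225] [0.519 0.3  ]
0.1 186 [0.43  0.214] [0.516 0.299]
0.12 326 [0.417 0.212] [0.52  0.307]
0.13 251 [0.425 0.211] [0.513 0.301]
0.14 214 [0.439 0.208] [0.506 0.297]
0.15 161 [0.445 0.208] [0.54  0.311]
side tip (np.int64(174), np.int64(133)) 1.0974694814891512 1.3825922
side dome (np.int64(181), np.int64(141)) 1.11701589007486 1.1182107
side grip (np.int64(208), np.int64(132)) 1.1291641644431825 1.1157582
side base (np.int64(189), np.int64(194)) 1.2112424984541532 1.151274
0.01 286 [0.413 0.217] [0.523 0.306]
0.04 167 [0.418 0.222] [0.516 0.287]
0.07 186 [0.419 0.223] [0.512 0.282]
0.1 157 [0.419 0.211] [0.513 0.284]
0.12 369 [0.418 0.212] [0.518 0.329]
0.13 343 [0.425 0.208] [0.512 0.327]
0.14 286 [0.436 0.208] [0.508 0.3  ]
0.15 175 [0.442 0.206] [0.534 0.291]
```

View pics/s4.png

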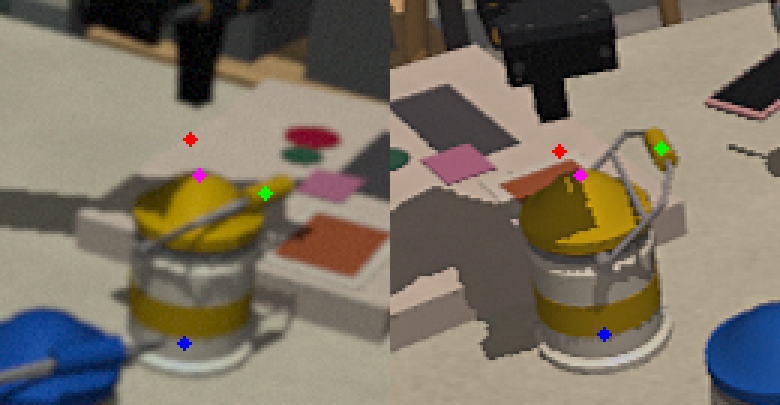

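The can and grip projections fit, but the visible fingertips sit well off their predicted point (red dot). I'll measure where they really are from depth.

Run:
```python
from h import *
o=monitor.get_obs(); t=np.array(o['tool_pos']); M=rot(o['tool_rot']); print(t,o['grip_width'],M[:,0])
for c in ('scene','side','wrist'):
    m=camera_model(c); im,d=read_camera(c); q=cloud(d,m)
    k=q[(np.linalg.norm(q[:,:2]-t[:2],axis=1)<.08)&(q[:,2]>.178)&(q[:,2]<.30)]
    for a in np.arange(.18,.27,.01):
        s=k[abs(k[:,2]-a)<.005]
        if len(s)>3: print(c,a.round(3),len(s),np.percentile(s[:,:2],5,axis=0).round(3),np.percentile(s[:,:2],95,axis=0).round(3))
```

```text
[0.45504865 0.27725268 0.19437859] 0.0003721563875646491 [ 3.03024926e-04 -2.44044316e-05 -9.99999954e-01]
scene 0.21 52 [0.443 0.266] [0.467 0.283]
scene 0.22 57 [0.443 0.266] [0.467 0.281]
scene 0.23 54 [0.445 0.266] [0.467 0.283]
scene 0.24 64 [0.443 0.264] [0.467 0.286]
scene 0.25 70 [0.444 0.262] [0.467 0.287]
scene 0.26 75 [0.446 0.259] [0.468 0.288]
scene 0.27 28 [0.452 0.247] [0.465 0.277]
side 0.21 42 [0.444 0.266] [0.464 0.283]
side 0.22 49 [0.444 0.266] [0.464 0.28 ]
side 0.23 37 [0.444 0.263] [0.463 0.272]
side 0.24 16 [0.444 0.262] [0.464 0.271]
wrist 0.21 193 [0.443 0.273] [0.447 0.289]
wrist 0.22 224 [0.443 0.273] [0.447 0.288]
wrist 0.23 285 [0.443 0.274] [0.448 0.287]
wrist 0.24 213 [0.444 0.275] [0.447 0.286]
wrist 0.25 241 [0.454 0.274] [0.465 0.283]
wrist 0.26 298 [0.454 0.273] [0.464 0.283]
wrist 0.27 63 [0.446 0.274] [0.455 0.285]
```

All three cameras put the tip at z≈0.205, which is 30 mm higher than the reported TCP implies; x and y agree. So the reported TCP height is off by about 30 mm, and the first push went over the roller. I'll go back behind the grip, check the tip height, and repeat 30 mm lower, steering by the cameras.

{"fn": "step_arm", "kwargs": {"deltas": [[-1,-0.01,-0.02,0,0],[-1,-0.01,-0.07,0,0],[-1,-0.01,-0.12,0,0],[-1,0,-0.135,0,0],[-1,0.03,-0.135,0,0],[-1,0.055,-0.135,0,0],[-1,0.055,-0.135,0,0],[-1,0.055,-0.135,0,0]]}}

```text
time_s: 6.55
tool_pos: [0.5879, 0.2559, 0.1403]
tool_rot: [-39.1, 89.9, 41.5]
force: [0.1, 0.5, 0.2]
grip_width: 0.0004
```

Run:
```python
from h import *
o=monitor.get_obs(); t=np.array(o['tool_pos']); print(t,o['force'],'off',(t[:2]-ax)@b,'lat',(t[:2]-ax)@[-b[1],b[0]])
for c in ('scene','side','wrist'):
    m=camera_model(c); im,d=read_camera(c); q=cloud(d,m)
    k=q[(np.linalg.norm(q[:,:2]-t[:2],axis=1)<.03)&(q[:,2]>.10)&(q[:,2]<.2)]
    off=(k[:,:2]-ax)@b; lat=(k[:,:2]-ax)@[-b[1],b[0]]
    print(c,len(k),np.percentile(k[:,2],[1,3,10]).round(3),'off',np.percentile(off,[3,97]).round(3),'lat',np.percentile(lat,[3,97]).round(3))
```

```text
[0.58791848 0.25588764 0.14030688] [0.07949798 0.50092248 0.17849177] off 0.12159246780726932 lat -0.00046871230477230075
scene 301 [0.152 0.153 0.157] off [0.111 0.133] lat [-0.015  0.009]
side 108 [0.152 0.153 0.155] off [0.112 0.133] lat [-0.012  0.007]
wrist 950 [0.153 0.154 0.157] off [0.111 0.117] lat [-0.006  0.009]
```

{"fn": "step_arm", "kwargs": {"deltas": [[-1,0.003,0.02,0,0],[-1,0.003,0.035,0,0],[-1,0,0.045,0,0],[-1,-0.008,0.055,0,0],[-1,-0.014,0.065,0,0],[-1,-0.018,0.077,0,0],[-1,-0.021,0.088,0,0],[-1,-0.022,0.1,0,0],[-1,-0.022,0.11,0,0],[-1,-0.022,0.12,0,0],[-1,-0.022,0.13,0,0],[-1,-0.022,0.135,0,0]]}}

```text
time_s: 8.2
tool_pos: [0.4535, 0.2777, 0.161]
tool_rot: [121.4, 89.9, -157.9]
force: [0.3, 1.0, 0.7]
grip_width: 0.0005
```

Run:
```python
from h import *
o=monitor.get_obs(); print(o['time_s'],o['tool_pos'],o['force'])
ims=[read_camera(c)[0] for c in ('scene','side')]
cv2.imwrite('pics/s5.png',np.hstack([cv2.resize(ims[0][60:240,220:460],None,fx=1.6,fy=1.6),cv2.resize(ims[1][60:240,100:340],None,fx=1.6,fy=1.6)])[:,:,::-1])
```

```text
8.2 [0.45351453 0.27767846 0.16096849] [0.33219904 1.04918226 0.73202524]
```

View pics/s5.png

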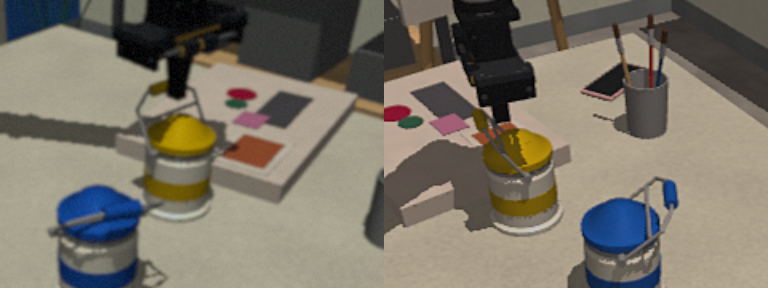

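The yellow bail has snapped over to the front: grip at scene crop (155,90) and side crop (482,122). Blue is still open. I'll move back a little and then straight up, clear of everything, and check the angles.

{"fn": "step_arm", "kwargs": {"deltas": [[-1,-0.005,-0.015,0,0],[-1,-0.05,-0.02,0,0],[-1,-0.1,-0.02,0,0],[-1,-0.15,-0.02,0,0],[-1,-0.15,-0.02,0,0],[-1,-0.15,-0.02,0,0],[-1,-0.15,-0.02,0,0]]}}

```text
time_s: 9.18
tool_pos: [0.4742, 0.2736, 0.3097]
tool_rot: [136.9, 89.8, -142.6]
force: [-0.4, 0.8, -0.7]
grip_width: 0.0006
```

Run:
```python
from h import *
o=monitor.get_obs(); print(o['time_s'],o['tool_pos'],o['force'],np.abs(o['joint_velocities']).max())
ims=[]
for c in ('scene','side','wrist'):
    m=camera_model(c); im,d=read_camera(c); ims.append(im)
    for t in ('yellow_grip','blue_bail'):
        for r in regions_of(c,t)[:1]:
            p=cloud(d,m,r['pixels']); p=p[(p[:,2]>.15)&(p[:,2]<.2)]
            if t=='yellow_grip':
                p=p[np.linalg.norm(p[:,:2]-ax,axis=1)<.1]
                off=np.median((p[:,:2]-ax)@b); z=np.median(p[:,2]); print(c,t,r['p'],len(p),off,z,'q~',.9+np.arctan2(-off,z-.105))
            else: print(c,t,r['p'],np.median(p,0))
cv2.imwrite('pics/s6.png',np.hstack([cv2.resize(ims[0][60:240,220:460],None,fx=1.6,fy=1.6),cv2.resize(ims[1][60:240,100:340],None,fx=1.6,fy=1.6)])[:,:,::-1])
```

```text
9.175 [0.47420602 0.27356808 0.30971507] [-0.36938575  0.7724776  -0.70789473] 0.31523470629358585
scene yellow_grip 0.67 201 -0.03867667326845641 0.17762911822465732 q~ 1.3893262031508082
scene blue_bail 0.66 [ 0.56988482 -0.00105404  0.16208117]
side yellow_grip 0.66 162 -0.042246699791677 0.179715926506624 q~ 1.414613175264639
side blue_bail 0.68 [ 0.56245074 -0.00386337  0.16477822]
wrist yellow_grip 0.92 1111 -0.042564353563208604 0.1836704787466661 q~ 1.3959428137718906
wrist blue_bail 0.71 [0.57378383 0.02393213 0.16788595]
```

View pics/s6.png

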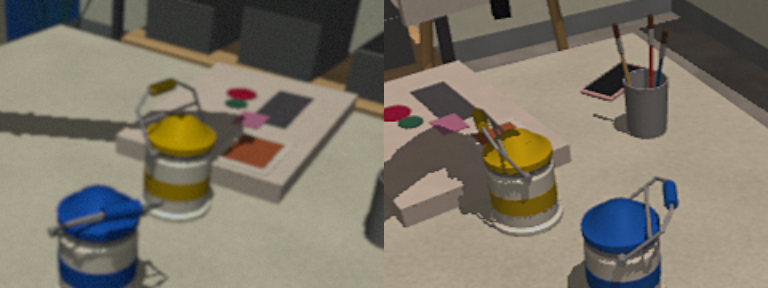

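The arm is clear. All three cameras put the grip at about 42 mm in front and 178–184 mm high, which matches clamped. The blue bail hasn't moved, so I'm handing in.

```bash
python3 -c "
from h import *
print(env.sign_off())"
```

```text
the job is handed in; nothing more can be done
None
```

The yellow bail is over centre and sitting at its front stop, the blue bail is still open, and I have handed the job in. I used closed fingers to push the yellow grip from behind, then lifted clear.

- **First push missed:** it passed over the roller without moving it. All three cameras showed the fingertips about 30 mm higher than the reported TCP implied, while x and y agreed. I repeated the push 30 mm lower, going by the cameras, and the bail snapped over.
- **Yaw estimates disagreed:** my first estimate of the can's yaw, from the scene camera, was -18.6°. I corrected it to -9.3°, which the wrist and side cameras both supported, before making contact.
- **Last checks, at about 9.2 s:** the three cameras put the yellow joint at about 1.39 to 1.41 rad. These readings come from the roller's surface; allowing for that in the wrist view gives about 1.43. The limit is 1.3.
- **Blue bail and clearance:** the blue bail is where it started. The tool was about 0.15 m above where it finished the push, and the force reading was about 1 N, which is noise level.
- **Not measured:** I did not measure the yellow bail's velocity directly. It looked the same in the pictures before and after I withdrew.

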